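Clamp a jar in a ratchet jar vice

TASK

Clamp the red-lidded jar in the blue jar vice so that its lid can be opened one-handed: slide the jar, upright, between the two jaws until it touches the rail at the back, then swing the ratchet handle back and forth until the red spring pad of the moving jaw is pressed at least half way in against the jar. Finish with the handle swung back to its outer stop (away from the jar), and leave the mug, pepper mill and spice jar where they stand.

Things in the scene. Friction and masses are not known exactly. Their poses are not given: they have to be found in the camera images.
- honey_jar: Glass jar with a red lid, 100 mm tall, its round body 60 mm in diameter and its lid (above z = 88 mm) 65 mm, 0.28 to 0.5 kg, standing upright on the worktop in front of the vice. Origin at the centre of its underside, z up. It can tip if pushed high up; push it below 35 mm. It slides on the worktop with a friction coefficient of about 0.5 to 1.
- jar_vice: Blue bench vice for jars, fixed to the worktop, 60 mm tall without its handle. Origin on the worktop in the middle of the jar's place; x axis from its open front to its back rail, y axis from the fixed to the moving jaw, z up. It has no floor plate: the jar stays on the worktop. Its ratchet housing is 90 x 75 mm, 44 mm tall, centred at (5, 160) mm.
- vice_rail (a point): Top edge of the dark steel back rail's front face, behind the jar's place: x = 31.5 mm in the vice frame, 34 mm high; the rail runs from y = -77 to 197 mm. A jar touching it has its axis at about x = 1.5 mm.
- fixed_pad (a point): Centre of the face of the fixed jaw's black pad (44 mm wide in x, face at y = -30 mm in the vice frame). The fixed jaw's block is 60 mm tall, from x = -22 to 53 mm and back to y = -71 mm.
- moving_jaw (a point): Centre of the top of the moving blue jaw: 56 mm wide in x, 22 mm thick, 59 mm tall. The face of its uncompressed red pad is 24 mm from this point, towards the fixed jaw.
- vice_jaw (a joint): Travel of the moving jaw towards the fixed jaw, m: 0 wide open, 0.062 end. The free red pad's face is at y = 78 mm minus this travel in the vice frame; with the jar against the fixed jaw the pad touches it at about 0.048. It closes 15 mm per radian of driving stroke and stays where it is left; pushing it directly would take 40 N.
- vice_pad (a joint): How far the red spring pad (44 x 50 mm) is pressed into the moving jaw, m: 0 free, 0.008 fully in; spring 3 N/mm.
- vice_handle (a joint): Angle of the ratchet handle, rad: 0 at its outer stop, 1.10 at its inner stop (towards the jar). Increasing (counterclockwise from above) it drives the jaw closed, about 5 N at the knob, 8 N with the pad fully in. Decreasing it slips freely over teeth 0.35 rad apart; up to 0.35 rad of the next stroke may be lost before a tooth takes. It stays where it is left.
- vice_knob (a point): Centre of the top of the handle's upright round black knob: 22 mm diameter, standing 38 mm above the bar (knob's top at z = 112 mm, bar's top at z = 74 mm; at its foot a disc of 34 mm diameter, top at z = 73 mm). It is 130 mm from the handle's pivot.
- vice_pivot (a point): Point on the handle's vertical pivot axis, at (0, 160) mm in the vice frame, at z = 73 mm. At joint value 0 the handle points, in the vice frame, in the direction (-cos 0.55, +sin 0.55), at 1.10 in the direction (-cos 0.55, -sin 0.55).
- heart_mug: Pale mug with a heart, 106 x 73 x 88 mm, bystander. Origin at the centre of its underside.
- pepper_mill: Wooden pepper mill, 58 mm diameter, 170 mm tall, bystander. Origin at the centre of its underside.
- spice_jar: Small spice jar with a dark lid, 41 mm diameter, 104 mm tall, bystander. Origin at the centre of its underside.
There are look-alikes about, which are no part of the job. Leave any green or purple look-alike of the honey_jar alone.

How it is judged:
By the outcome, as a careful person would: the job done as asked, in the order asked, and still so for the second after the job is handed in, with the robot touching nothing.
It also fails if it takes over 72 s, if anything falls off the work surface, if the arm or the gripper's body presses on something with over 40 N, if the wrist force passes 120 N, or if a joint passes its speed limit or range.

ROBOT

A 7-joint arm with a two-finger parallel gripper is mounted at the origin on a cart in front of the work surface, level with it; the furniture and walls round the work are solid. World frame = base frame: x ahead of the robot, y to its left, z up, the work surface at z = 0. Lengths are in m, angles in rad, forces in N, time in s.
With the tool pointing down it reaches from about 0.4 to 0.85 m from the base axis. Payload 4.5 kg.
Tool frame: the origin (TCP) lies on the front face of the gripper's body, between the roots of the fingers; the fingertips stand ctrl.tips_ahead ahead of it and the grasp point (between the pads) lies 45 mm ahead of it (ctrl.tips_ahead is the distance from the TCP to the fingertips, in m); z points along the fingers, y is the line along which they close (so a half turn about z gives the same grasp; the last joint's range is limited). The gripper opens to 88 mm and grips with 3 to 60 N. Pads are 18 mm wide; open, the fingers measure 123 mm over their backs; the gripper's body (75 mm by 187 mm) begins 45 mm behind the grasp point.
Start: joints at [0.034, 0.689, -0.195, 1.565, 0.157, 0.902, -0.215], TCP at [0.625, 0, 0.303] pointing down, gripper open.
Joint ranges: [-3.01, 3.01], [-0.46, 2.08], [-1.47, 1.51], [0.13, 2.56], [-1, 4.14], [0.04, 2.09], [-2.66, 2.66]. Speed limits (rad/s): [2.57, 2.57, 3.14, 3.14, 3.14, 3.14, 3.14].

INTERFACE

Orientations are given as a unit quaternion [x, y, z, w].
In Python, from station import ctrl gives the robot as it stands.
- The arm moves only by the tool send_rows, never from a script. Its arguments are lists of equal length, an entry for each row: "translation": the shift along the tool's x, y, z in m, a list of three; "twist": the turn, a rotation vector about the tool's x, y, z in rad, a list of three; "claw": the opening in per cent of the stroke, from 0 (shut) to 100 (fully open). A call has 1 to 8 rows; each row is the pose to reach, as a shift and turn from the pose commanded when the call began, along the tool's axes at that moment; what a row does not reach only later rows make up. A row lasts 1/8 s, in which the tool goes at most 62.5 mm and 10.7 degrees, less where a joint would pass 70% of its speed; a pose out of reach is approached as far as the arm can. A call with a gripper value outside its range is refused whole. The fingers move at their own pace and stop on an object; "newtons" is the grip in N (left out, the last holds). Time passes only in rows, so rows that repeat a pose let the fingers close. It gives the time, the measured TCP pose, the force, the opening and the grip force at its end, in the units of the state.
- ctrl.sense(): the state, without advancing time (a new reading comes with each control period).
- ctrl.capture(name): name is "scene" or "side" or "wrist"; returns the picture (420x560x3 uint8, blue, green, red); there is no depth.
- ctrl.camera_info(name): a dict with "intrinsics" (3x3 intrinsics, pixels), "extrinsics" (4x4, takes a point from world to camera coordinates). Camera axes: x right, y up, looking along -z (the intrinsics and any distortion apply to the point x, -y, -z); pixel columns grow to the right and rows downward; lengths in m; the calibration is good to about 2 mm. A picture is of the moment at which its call begins: read the wrist's pose just before it. camera_info takes no time and is no camera call; for the wrist camera it gives the pose at the moment of the call.
- ctrl.hand_in(): hands the job in; it is judged then, once.
The state is a dict: "time": time; "qpos": joint angles; "qd": joint speeds; "joint_efforts": joint torques, N m; "tcp_pos": TCP position; "tool_rot": TCP orientation; "ft_force": force on the tool from outside, world axes, zero at the start; "moment": the same for the moment, N m; "gripper_width": finger opening in m; "grip_force": force on a finger pad.
Only numpy, scipy, OpenCV 4.12 (cv2) and the standard library are available. Lean on these libraries where they do the work, as an engineer would, in place of code of your own. Each camera call takes 0.05 s, during which the arm holds its last target. There are 200 camera calls.

## Working session

There is one attempt and no reset: what is moved stays moved. The work goes in short steps, Python scripts to look and compute and a tool call to move; the robot and the scene stay as the last step left them, time stands still between calls to the robot, and variables do not carry over. Pictures are saved under pics/ and viewed, at most 10 in all, crops included, and the job is handed in when it is done.

Besides the shell and the picture viewer there is one more tool, called after "Emit:" by a JSON object that holds its "api" and its "payload", one argument or row to a line. send_rows: Moves the arm, as the interface text tells. Its arguments: {"type":"object","properties":{"translation":{"type":"array","items":{"type":"array","items":{"type":"number"}}},"twist":{"type":"array","items":{"type":"array","items":{"type":"number"}}},"claw":{"type":"array","items":{"type":"number"}},"newtons":{"type":"number"}},"required":["translation","twist","claw"]}

```bash
mkdir -p pics; ls
python3 - <<'E'
from station import ctrl
import cv2
s=ctrl.sense();print(s, ctrl.tips_ahead)
for n in ("scene","side","wrist"):
    print(n,ctrl.camera_info(n)); cv2.imwrite(f"pics/{n}0.png",ctrl.capture(n))
E
```

```text
pics
{'time': 0.0, 'qpos': array([ 0.03379822,  0.68996186, -0.19449791,  1.56636935,  0.15730492,
        0.90251398, -0.21509717]), 'qd': array([-0.00152803, -0.00048231,  0.00191154, -0.00256365,  0.00025854,
       -0.00121516,  0.00103448]), 'joint_efforts': array([ 3.38560185e-04, -5.27571630e+01, -1.26686912e+00, -1.53434461e+01,
       -5.26333472e-02,  6.56995355e-03,  1.65937727e-04]), 'tcp_pos': array([ 6.24468388e-01, -5.09862631e-05,  3.01916592e-01]), 'tool_rot': array([ 7.07077211e-01,  7.07135738e-01, -7.10498011e-04, -6.00987311e-04]), 'ft_force': array([-0.04003305, -0.62566257,  0.25435422]), 'moment': array([-0.05153153,  0.0070596 ,  0.03445893]), 'grip_force': 0.0, 'gripper_width': 0.0878496531623256} 0.064
scene {'intrinsics': array([[394.6809761 ,   0.        , 276.42409019],
       [  0.        , 394.6809761 , 212.0053354 ],
       [  0.        ,   0.        ,   1.        ]]), 'extrinsics': array([[-0.89784996, -0.44021722,  0.00861656,  0.39297154],
       [ 0.19038093, -0.37049912,  0.90911248, -0.32680691],
       [-0.39701454,  0.81788704,  0.41646158, -0
[... 341 characters left out ...]
799, -0.4394571 ,  0.89646102, -0.25111947],
       [-0.10731182,  0.89002164,  0.44310907, -0.68166882],
       [ 0.        ,  0.        ,  0.        ,  1.        ]])}
wrist {'intrinsics': array([[341.14649127,   0.        , 279.33123147],
       [  0.        , 341.14649127, 214.09678019],
       [  0.        ,   0.        ,   1.        ]]), 'extrinsics': array([[ 9.99998700e-01,  5.78476995e-04, -1.50508073e-03,
        -6.22881563e-01],
       [-9.97758725e-04,  9.55257602e-01, -2.95773424e-01,
         4.06474057e-02],
       [ 1.26664169e-03,  2.95774541e-01,  9.55256937e-01,
        -3.90267837e-01],
       [ 0.00000000e+00,  0.00000000e+00,  0.00000000e+00,
         1.00000000e+00]])}
```

View pics/scene0.png

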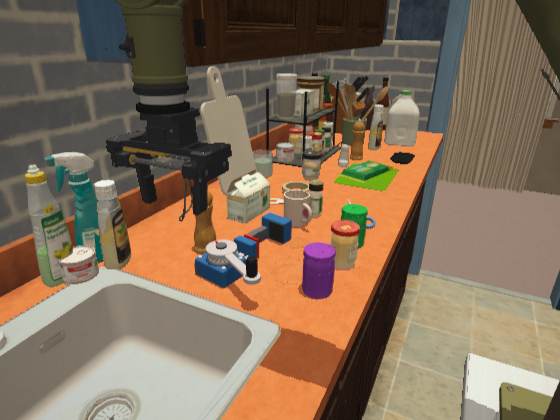

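View pics/side0.png

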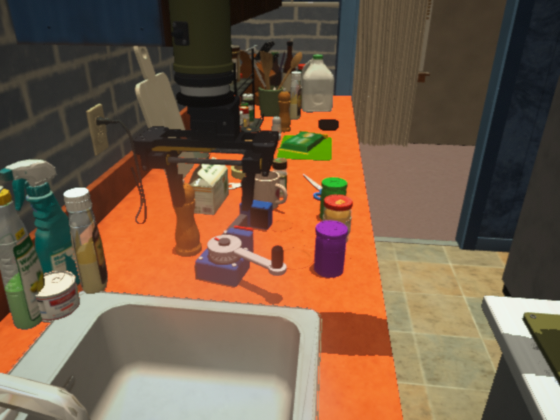

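View pics/wrist0.png

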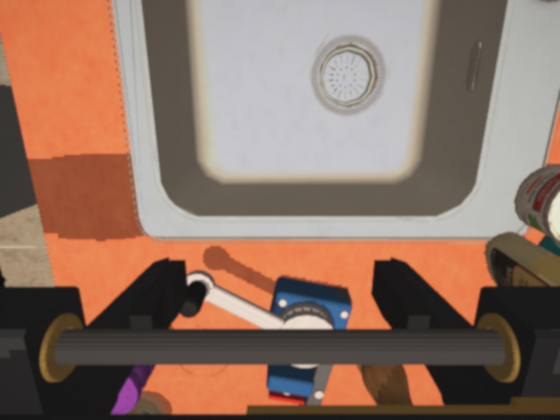

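The scene view shows the red-lid jar at about (345,228), purple at (318,250), green at (353,208), the pivot at (221,247) and the blue fixed jaw at (277,228). The wrist view is partly blocked by the fingers. I'll work out rough positions next.

```bash
cat > h.py <<'E'
from station import ctrl
import numpy as np, cv2
def ray(info,u,v):
    K,E=info["intrinsics"],info["extrinsics"]
    d=np.array([(u-K[0,2])/K[0,0],-(v-K[1,2])/K[1,1],-1.]); R=E[:3,:3]
    return -R.T@E[:3,3], R.T@d
def onz(info,u,v,z):
    o,d=ray(info,u,v); return o+d*(z-o[2])/d[2]
def proj(info,p):
    K,E=info["intrinsics"],info["extrinsics"]
    c=E[:3,:3]@np.asarray(p,float)+E[:3,3]; return np.array([K[0,2]+K[0,0]*c[0]/-c[2],K[1,2]+K[1,1]*c[1]/c[2]])
E
python3 - <<'E'
from h import *
for cam,pts in {"scene":[("jar",345,228,.1),("purple",319,251,.1),("green",354,210,.1),("pivot",221,246,.085),("knob",250,257,.112),("fixjaw",277,225,.06),("mug",297,195,.088),("spice",317,184,.104)],
 "side":[("jar",338,203,.1),("purple",332,230,.1),("green",334,184,.1),("pivot",225,243,.085),("knob",277,250,.112),("fixjaw",262,207,.06),("mug",267,175,.088)]}.items():
    i=ctrl.camera_info(cam)
    for n,u,v,z in pts: print(cam,n,onz(i,u,v,z).round(3))
a=cv2.imread("pics/scene0.png")[160:310,180:380]
b=cv2.imread("pics/side0.png")[160:310,180:380]
cv2.imwrite("pics/c.png",np.vstack([cv2.resize(x,(800,600),interpolation=cv2.INTER_CUBIC) for x in (a,)]))
E
```

```text
scene jar [ 0.426 -0.322  0.1  ]
scene purple [ 0.442 -0.2    0.1  ]
scene green [ 0.436 -0.426  0.1  ]
scene pivot [ 0.642 -0.15   0.085]
scene knob [ 0.543 -0.1    0.112]
scene fixjaw [ 0.602 -0.338  0.06 ]
scene mug [ 0.61  -0.479  0.088]
scene spice [ 0.577 -0.545  0.104]
side jar [ 0.43  -0.319  0.1  ]
side purple [ 0.442 -0.197  0.1  ]
side green [ 0.438 -0.424  0.1  ]
side pivot [ 0.646 -0.146  0.085]
side knob [ 0.539 -0.091  0.112]
side fixjaw [ 0.605 -0.357  0.06 ]
side mug [ 0.611 -0.488  0.088]
```

View pics/c.png

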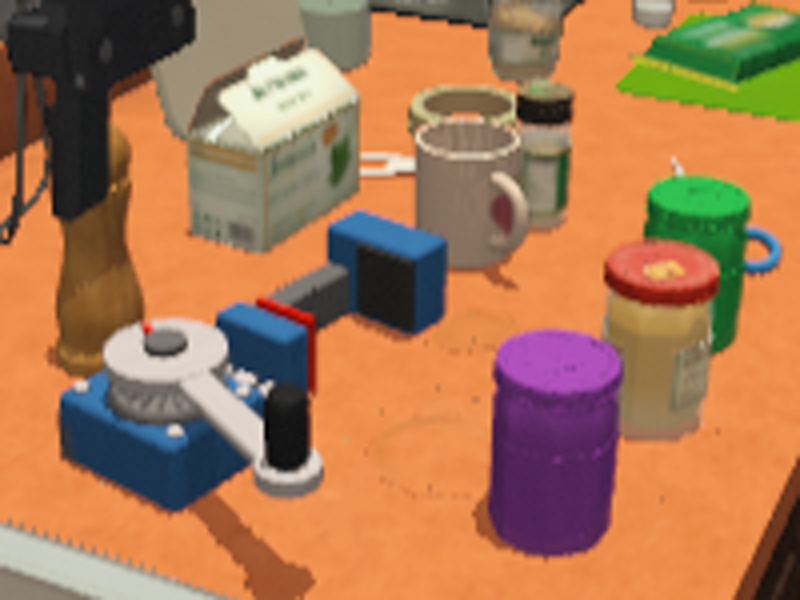

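The crop confirms the layout: the vice opens towards the robot, and the honey jar is at about (0.428,-0.320), between purple and green. I'll move the wrist camera over the vice to get its pose.

Emit:
{"api": "send_rows", "payload": {
  "translation": [
    [-0.05, -0.005, -0.012],
    [-0.1, -0.01, -0.024],
    [-0.15, -0.015, -0.036],
    [-0.2, -0.02, -0.048],
    [-0.25, -0.025, -0.06],
    [-0.25, -0.025, -0.06],
    [-0.25, -0.025, -0.06]
  ],
  "twist": [
    [0, 0, 0],
    [0, 0, 0],
    [0, 0, 0],
    [0, 0, 0],
    [0, 0, 0],
    [0, 0, 0],
    [0, 0, 0]
  ],
  "claw": [100, 100, 100, 100, 100, 100, 100]
}}

```text
time: 1.02
tcp_pos: [0.6, -0.249, 0.3622]
tool_rot: [0.707, 0.707, 0.0, -0.001]
ft_force: [0.8, -0.5, 0.1]
gripper_width: 0.0882
grip_force: 0.0
```

Run:
```python
from h import *
import pickle
i=ctrl.camera_info("wrist"); im=ctrl.capture("wrist"); cv2.imwrite("pics/w1.png",im); pickle.dump(i,open("w1.pkl","wb"))
cv2.imwrite("pics/w1b.png",cv2.resize(im,(800,600),interpolation=cv2.INTER_CUBIC))
```

```text
(no output)
```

View pics/w1b.png

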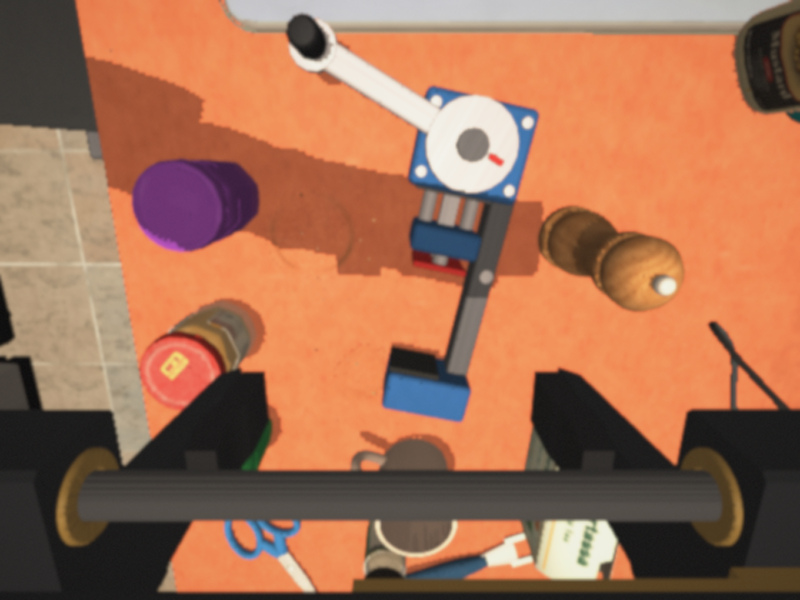

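The wrist view shows, in 800x600 pixels, the pivot at (473,144), knob top at (305,34), and housing corners at (430,87), (538,107) and (410,183). The fixed jaw's top corners are at (388,370), (469,388), (463,420) and (384,402), the jar lid is at (182,370), and the pad and rail run between the jaws.

Run:
```python
from h import *
import pickle
from scipy.optimize import least_squares
i=pickle.load(open("w1.pkl","rb")); k=.7
P=dict(h1=(430,87,.044),h2=(538,107,.044),h4=(410,183,.044),f1=(388,370,.06),f2=(469,388,.06),f3=(463,420,.06),f4=(384,402,.06),piv=(473,144,.085),knob=(305,34,.112),lid=(182,370,.1),purp=(178,207,.1),mill=(663,286,.17),mj1=(416,220,.059),mj2=(480,233,.059))
W={n:onz(i,u*k,v*k,z) for n,(u,v,z) in P.items()}
for n in W: print(n,W[n].round(4))
V=dict(h1=(-40,197.5),h2=(50,197.5),h4=(-40,122.5),f1=(-22,-30),f2=(53,-30),f3=(53,-71),f4=(-22,-71))
def T(p,q):
    c,s=np.cos(p[2]),np.sin(p[2]); return np.array([p[0]+c*q[0]-s*q[1],p[1]+s*q[0]+c*q[1]])
f=lambda p: np.concatenate([T(p,np.array(V[n])/1e3)-W[n][:2] for n in V])
r=least_squares(f,[.62,-.3,0]);print(r.x,(r.fun.reshape(-1,2)*1e3).round(1))
p=r.x;np.save("vice.npy",p)
print("pivot pred",T(p,(0,.16)))
R=lambda w:np.array([[np.cos(p[2]),np.sin(p[2])],[-np.sin(p[2]),np.cos(p[2])]])@(w[:2]-p[:2])
for n in("knob","lid","mj1","mj2","piv","purp","mill"):print(n,R(W[n]).round(4))
```

```text
h1 [ 0.6219 -0.1224  0.044 ]
h2 [ 0.7046 -0.1364  0.044 ]
h4 [ 0.6073 -0.1928  0.044 ]
f1 [ 0.5892 -0.3481  0.06  ]
f2 [ 0.6596 -0.3651  0.06  ]
f3 [ 0.6556 -0.3965  0.06  ]
f4 [ 0.5856 -0.3788  0.06  ]
piv [ 0.6503 -0.1641  0.085 ]
knob [ 0.5412 -0.1013  0.112 ]
lid [ 0.4315 -0.33    0.1   ]
purp [ 0.4448 -0.2063  0.1   ]
mill [ 0.7521 -0.2443  0.17  ]
mj1 [ 0.6119 -0.2202  0.059 ]
mj2 [ 0.6626 -0.2303  0.059 ]
[ 0.61808567 -0.3202682  -0.2102974 ] [[-1.7  3.6]
 [ 3.6 -1.2]
 [-2.8  0.7]
 [ 1.1  3.1]
 [ 4.   4.4]
 [-0.5 -4.3]
 [-3.8 -6.4]]
pivot pred [ 0.6514858  -0.16379318]
knob [-0.1209  0.1981]
lid [-0.1804 -0.0485]
mj1 [-0.0269  0.0966]
mj2 [0.0248 0.0972]
piv [-0.0011  0.1594]
purp [-0.1933  0.0753]
mill [0.1152 0.1023]
```

Run:
```python
from h import *
import pickle
from scipy.optimize import least_squares
i=pickle.load(open("w1.pkl","rb")); k=.7
im=cv2.imread("pics/w1.png")
P=dict(h1=(430,87,.044),h2=(538,107,.044),h4=(410,183,.044),f1=(388,370,.06),f2=(469,388,.06),f3=(463,420,.06),f4=(384,402,.06),piv=(473,144,.085))
W={n:onz(i,u*k,v*k,z) for n,(u,v,z) in P.items()}
V=dict(h1=(-40,197.5),h2=(50,197.5),h4=(-40,122.5),f1=(-22,-40),f2=(53,-40),f3=(53,-71),f4=(-22,-71),piv=(0,160))
def T(p,q):
    c,s=np.cos(p[2]),np.sin(p[2]); return np.array([p[0]+c*q[0]-s*q[1],p[1]+s*q[0]+c*q[1]])
f=lambda p: np.concatenate([T(p,np.array(V[n])/1e3)-W[n][:2] for n in V])
r=least_squares(f,[.62,-.3,0]);p=r.x;np.save("vice.npy",p);print(p,(r.fun.reshape(-1,2)*1e3).round(1))
sub=im[130:210,270:360]; big=cv2.resize(sub,None,fx=6,fy=6,interpolation=cv2.INTER_CUBIC)
sub2=im[235:300,250:350]; 
# draw predicted outlines for travel 0 and 0.016
o=[]
for t,c in((0,(0,255,0)),(.016,(255,255,0))):
    v=im.copy(); v=cv2.resize(v[130:300,250:370],None,fx=4.5,fy=3.4*4.5/3.4,interpolation=cv2.INTER_CUBIC)
    def q(x,y,z): 
        w=T(p,(x,y)); u=proj(i,[w[0],w[1],z]); return tuple(((u-[250,130])*4.5).astype(int))
    y0=.078-t
    for loop in ([(-.028,y0+.013,.059),(.028,y0+.013,.059),(.028,y0+.035,.059),(-.028,y0+.035,.059)],[(-.022,y0,.055),(.022,y0,.055),(.022,y0,.005),(-.022,y0,.005)],[(-.022,-.03,.06),(.053,-.03,.06),(.053,-.071,.06),(-.022,-.071,.06)],[(.0315,-.077,.034),(.0315,.1,.034)]):
        cv2.polylines(v,[np.array([q(*a) for a in loop])],True,c,1)
    o.append(v)
o=np.hstack(o); 
o=cv2.resize(o,None,fx=min(800/o.shape[1],600/o.shape[0]),fy=min(800/o.shape[1],600/o.shape[0])); print(o.shape); cv2.imwrite("pics/o.png",o)
```

```text
[ 0.61860746 -0.31790895 -0.20758248] [[-1.7  6. ]
 [ 3.7  1.4]
 [-2.6  3. ]
 [-0.4 -4.4]
 [ 2.6 -2.9]
 [ 0.2 -1.8]
 [-3.1 -4.1]
 [ 1.3  2.8]]
(567, 800, 3)
```

View pics/o.png

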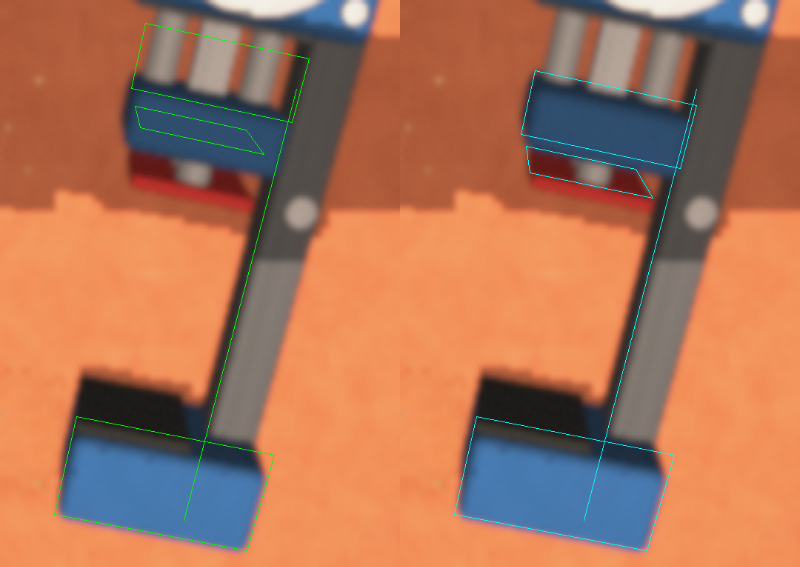

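The overlay fits the fixed jaw and rail. The moving jaw is already about 20 mm in, so the gap is about 87 mm. I'll refine the lid centre with a colour blob.

Run:
```python
from h import *
import pickle
i=pickle.load(open("w1.pkl","rb")); hs=cv2.cvtColor(cv2.imread("pics/w1.png"),cv2.COLOR_BGR2HSV)
m=(((hs[...,0]<6)|(hs[...,0]>172))&(hs[...,1]>140)&(hs[...,2]>90)).astype(np.uint8)
m[:, 175:]=0; m[:200]=0
c=max(cv2.findContours(m,0,2)[0],key=cv2.contourArea);print(cv2.contourArea(c),cv2.minEnclosingCircle(c))
(u,v),r=cv2.minEnclosingCircle(c);print(onz(i,u,v,.097))
s=cv2.cvtColor(cv2.imread("pics/scene0.png"),cv2.COLOR_BGR2HSV)
```

```text
2120.0 ((126.9847640991211, 259.37371826171875), 29.210813522338867)
[ 0.42953118 -0.33181764  0.097     ]
```

Emit:
{"api": "send_rows", "payload": {
  "translation": [
    [-0.016, -0.035, 0.02],
    [-0.032, -0.07, 0.045],
    [-0.048, -0.105, 0.07],
    [-0.064, -0.14, 0.1],
    [-0.079, -0.17, 0.13],
    [-0.079, -0.17, 0.15],
    [-0.079, -0.17, 0.15]
  ],
  "twist": [
    [0, 0, 0.05],
    [0, 0, 0.1],
    [0, 0, 0.15],
    [0, 0, 0.2],
    [0, 0, 0.21],
    [0, 0, 0.21],
    [0, 0, 0.21]
  ],
  "claw": [100, 100, 100, 100, 100, 100, 100]
}}

```text
time: 1.95
tcp_pos: [0.4301, -0.3269, 0.2116]
tool_rot: [0.776, 0.63, 0.0, -0.002]
ft_force: [0.8, 0.3, -0.1]
gripper_width: 0.0883
grip_force: 0.0
```

Run:
```python
from h import *
s=ctrl.sense();print(s["tcp_pos"],s["tool_rot"],s["qpos"])
i=ctrl.camera_info("wrist");im=ctrl.capture("wrist");cv2.imwrite("pics/w2.png",im)
```

```text
[ 0.4300552  -0.32693987  0.21156324] [ 7.76480977e-01  6.30138174e-01  3.13808691e-05 -1.78135145e-03] [ 0.65334517  0.71364404 -0.1458391   1.90608172  0.18422832  0.53796789
  0.17643506]
```

View pics/w2.png

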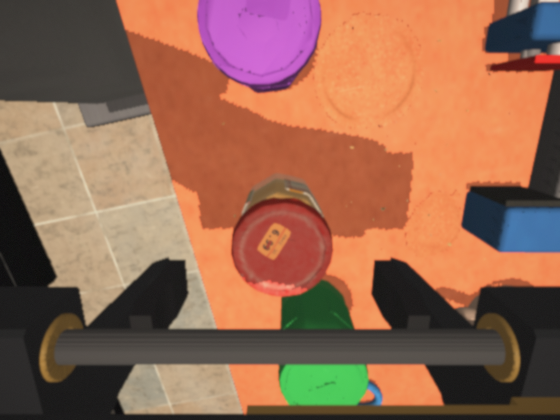

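The lid is centred at (281,242) between the open fingers. The green jar lies below it and the purple one above.

```bash
cat >> h.py <<'E'
from scipy.spatial.transform import Rotation as Ro
def T(q):
    p=np.load("vice.npy"); c,s=np.cos(p[2]),np.sin(p[2]); return np.array([p[0]+c*q[0]-s*q[1],p[1]+s*q[0]+c*q[1]])
def Tinv(w):
    p=np.load("vice.npy"); c,s=np.cos(p[2]),np.sin(p[2]); d=np.asarray(w)[:2]-p[:2]; return np.array([c*d[0]+s*d[1],-s*d[0]+c*d[1]])
def shift(w):  # world target -> tool-axes shift from now
    s=ctrl.sense(); return Ro.from_quat(s["tool_rot"]).inv().apply(np.asarray(w)-s["tcp_pos"]).round(4)
E
python3 - <<'E'
from h import *
i=ctrl.camera_info("wrist"); j=onz(i,281,242,.1);print(j,Tinv(j),shift([j[0],j[1],.112]))
a=onz(i,281,242,.1); print("fixed jaw corner obs",Tinv(onz(i,484,237,.06)),Tinv(onz(i,462,240,.06)))
t=T((-.025,.012));print("jar target",t,"move from jar:",t-j[:2])
E
```

```text
[ 0.43039829 -0.32838699  0.1       ] [-0.18200923 -0.04904205] [-0.0013 -0.0002  0.1005]
fixed jaw corner obs [-0.0327281  -0.06092354] [-0.04850708 -0.0633013 ]
jar target [ 0.5966173  -0.30101419] move from jar: [0.16621901 0.0273728 ]
```

Emit:
{"api": "send_rows", "payload": {
  "translation": [
    [-0.001, 0, 0.035],
    [-0.001, 0, 0.07],
    [-0.001, 0, 0.1],
    [-0.001, 0, 0.1],
    [-0.001, 0, 0.1],
    [-0.001, 0, 0.1],
    [-0.001, 0, 0.1],
    [-0.001, 0, 0.1]
  ],
  "twist": [
    [0, 0, 0],
    [0, 0, 0],
    [0, 0, 0],
    [0, 0, 0],
    [0, 0, 0],
    [0, 0, 0],
    [0, 0, 0],
    [0, 0, 0]
  ],
  "claw": [100, 100, 100, 55, 55, 55, 55, 55],
  "newtons": 15
}}

```text
time: 3.0
tcp_pos: [0.4306, -0.3302, 0.1142]
tool_rot: [0.777, 0.629, 0.001, 0.001]
ft_force: [-0.6, 0.8, 7.1]
gripper_width: 0.0635
grip_force: 15.0
```

Emit:
{"api": "send_rows", "payload": {
  "translation": [
    [0.008, 0.015, -0.004],
    [0.02, 0.035, -0.005],
    [0.035, 0.06, -0.005],
    [0.05, 0.085, -0.005],
    [0.062, 0.11, -0.005],
    [0.062, 0.135, -0.005],
    [0.062, 0.157, -0.005],
    [0.062, 0.157, -0.003]
  ],
  "twist": [
    [0, 0, 0],
    [0, 0, 0],
    [0, 0, 0],
    [0, 0, 0],
    [0, 0, 0],
    [0, 0, 0],
    [0, 0, 0],
    [0, 0, 0]
  ],
  "claw": [55, 55, 55, 55, 55, 55, 55, 55],
  "newtons": 25
}}

```text
time: 4.0
tcp_pos: [0.5987, -0.301, 0.1157]
tool_rot: [0.777, 0.63, 0.001, 0.001]
ft_force: [-0.5, 0.4, -3.5]
gripper_width: 0.0635
grip_force: 25.0
```

Run:
```python
from h import *
s=ctrl.sense();print(s["tcp_pos"],Tinv(s["tcp_pos"]),s["gripper_width"],s["ft_force"])
a=ctrl.capture("scene")[150:310,180:380];b=ctrl.capture("side")[150:310,180:380]
cv2.imwrite("pics/s3.png",np.hstack([cv2.resize(x,None,fx=2,fy=3.2/1.6) for x in(a,b)]))
```

```text
[ 0.59866887 -0.30095001  0.1157116 ] [-0.0230057   0.01248562] 0.06351662594112327 [-0.53372717  0.44604456 -3.54383234]
```

View pics/s3.png

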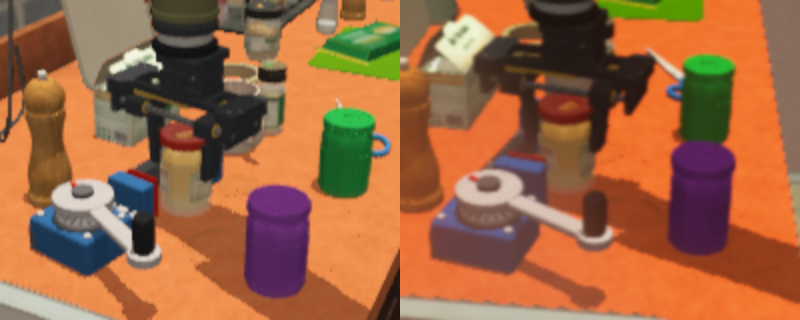

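The jar is upright between the jaws, with only light load on the wrist. I'll set it down, release and rise.

Emit:
{"api": "send_rows", "payload": {
  "translation": [
    [0, 0, 0.003],
    [0, 0, 0.003],
    [0, 0, 0.003],
    [0, 0, 0.003],
    [0, 0, 0.003],
    [0, 0, -0.03],
    [0, 0, -0.07],
    [0, 0, -0.1]
  ],
  "twist": [
    [0, 0, 0],
    [0, 0, 0],
    [0, 0, 0],
    [0, 0, 0],
    [0, 0, 0],
    [0, 0, 0],
    [0, 0, 0],
    [0, 0, 0]
  ],
  "claw": [55, 88, 88, 88, 88, 88, 88, 88]
}}

```text
time: 5.1
tcp_pos: [0.5966, -0.3022, 0.2173]
tool_rot: [0.777, 0.629, 0.0, 0.001]
ft_force: [-0.4, -0.3, 0.8]
gripper_width: 0.0774
grip_force: 0.0
```

Run:
```python
from h import *
s=ctrl.sense();print(s["tcp_pos"],s["tool_rot"],Tinv(s["tcp_pos"]),s["gripper_width"],s["qpos"])
i=ctrl.camera_info("wrist");im=ctrl.capture("wrist");cv2.imwrite("pics/w4.png",im)
hs=cv2.cvtColor(im,cv2.COLOR_BGR2HSV)
m=(((hs[...,0]<6)|(hs[...,0]>172))&(hs[...,1]>140)&(hs[...,2]>70)).astype(np.uint8)
for c in cv2.findContours(m,0,2)[0]:
    if cv2.contourArea(c)>300:
        (u,v),r=cv2.minEnclosingCircle(c);print(cv2.contourArea(c),u,v,r,Tinv(onz(i,u,v,.097)))
```

```text
[ 0.59662132 -0.30223347  0.21732566] [7.77346561e-01 6.29072203e-01 3.27493486e-04 6.16811984e-04] [-0.02474478  0.01080772] 0.07739205438772809 [ 0.46407987  0.84483515 -0.12416675  1.4999806   0.12909031  0.80338876
  0.08158384]
7322.0 275.652587890625 237.61972045898438 50.23113250732422 [-0.02819153  0.00931692]
605.0 316.0 147.5 31.484222412109375 [-0.00428667  0.06567433]
```

View pics/w4.png

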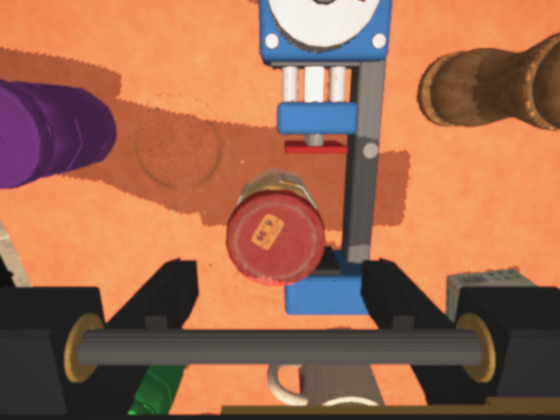

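The jar stands at vice (-28, 9) mm and the rail looks parallel to my vice axes. Now I'll close the fingers, turn the gripper 90° behind the jar, and tilt it so only the tips push low.

Emit:
{"api": "send_rows", "payload": {
  "translation": [
    [0, -0.01, -0.02],
    [0, -0.02, -0.03],
    [0, -0.03, -0.03],
    [0, -0.04, -0.03],
    [0, -0.05, -0.03],
    [0, -0.06, -0.03],
    [0, -0.07, -0.03],
    [0, -0.078, -0.03]
  ],
  "twist": [
    [0, 0, 0.18],
    [0, 0, 0.36],
    [0, 0, 0.54],
    [0, 0, 0.72],
    [0, 0, 0.9],
    [0, 0, 1.08],
    [0, 0, 1.26],
    [0, 0, 1.44]
  ],
  "claw": [50, 0, 0, 0, 0, 0, 0, 0]
}}

```text
time: 6.15
tcp_pos: [0.5196, -0.2856, 0.2455]
tool_rot: [0.999, -0.043, -0.0, -0.0]
ft_force: [0.4, -0.1, 0.3]
gripper_width: 0.0006
grip_force: 0.0
```

Emit:
{"api": "send_rows", "payload": {
  "translation": [
    [0, 0, 0],
    [0, 0, 0],
    [0, 0, 0]
  ],
  "twist": [
    [0, 0, 0.13],
    [0, 0, 0.13],
    [0, 0, 0.13]
  ],
  "claw": [0, 0, 0]
}}

```text
time: 6.52
tcp_pos: [0.5201, -0.2857, 0.2456]
tool_rot: [0.995, -0.103, 0.0, -0.0]
ft_force: [-0.1, 0.4, -0.1]
gripper_width: 0.0008
grip_force: 0.0
```

Emit:
{"api": "send_rows", "payload": {
  "translation": [
    [0, 0, 0],
    [0, 0, 0],
    [0, 0, 0],
    [0, 0, 0]
  ],
  "twist": [
    [0, 0.17, 0],
    [0, 0.34, 0],
    [0, 0.49, 0],
    [0, 0.49, 0]
  ],
  "claw": [0, 0, 0, 0]
}}

```text
time: 7.02
tcp_pos: [0.5268, -0.2924, 0.2579]
tool_rot: [0.968, -0.097, 0.232, 0.021]
ft_force: [4.2, -17.6, 1.5]
gripper_width: 0.0006
grip_force: 0.0
```

Run:
```python
from h import *
s=ctrl.sense();p=np.load("vice.npy");R=Ro.from_euler("z",-p[2])*Ro.from_quat(s["tool_rot"])
print(s["tcp_pos"],Tinv(s["tcp_pos"]),R.as_matrix().round(3),s["gripper_width"])
a=T((-.103,.010));b=T((-.066,.010))
print(shift([*a,.15]),shift([*a,.0855]),shift([*b,.0855]))
```

```text
[ 0.52681561 -0.29238536  0.25787593] [-0.09508154  0.00605781] [[ 0.892  0.009  0.453]
 [ 0.006 -1.     0.008]
 [ 0.453 -0.005 -0.892]] 0.0005722741266386944
[-0.0559 -0.0035  0.0926] [-0.0851 -0.0032  0.1501] [-0.0521 -0.0029  0.1669]
```

Emit:
{"api": "send_rows", "payload": {
  "translation": [
    [0, 0, 0]
  ],
  "twist": [
    [0, 0, 0]
  ],
  "claw": [0]
}}

```text
time: 7.15
tcp_pos: [0.5263, -0.2931, 0.2576]
tool_rot: [0.967, -0.102, 0.231, 0.02]
ft_force: [-0.9, -0.0, 0.4]
gripper_width: 0.0004
grip_force: 0.0
```

Run:
```python
from h import *
s=ctrl.sense()
for k in("tcp_pos","tool_rot","qpos","qd","joint_efforts","ft_force","moment"):print(k,s[k].round(3))
```

```text
tcp_pos [ 0.526 -0.293  0.258]
tool_rot [ 0.967 -0.102  0.231  0.02 ]
qpos [ 0.589  0.638 -0.158  2.035 -0.999  0.043 -0.308]
qd [-0.045  0.008  0.035 -0.026 -0.044 -0.012 -0.11 ]
joint_efforts [  0.637 -45.951  -1.295 -10.372   0.231  -0.351   1.041]
ft_force [-0.912 -0.007  0.378]
moment [ 0.155  0.464 -0.026]
```

The tilt drives the wrist to its joint 5 and 6 limits, so I'll drop it. A grip along vice x also works, because the front finger's tips (z about 0.05) pass over the 34 mm rail. I'll undo the tilt and turn, then regrip.

Emit:
{"api": "send_rows", "payload": {
  "translation": [
    [0, 0, 0],
    [0, 0, 0],
    [0, 0, 0],
    [0, 0, 0]
  ],
  "twist": [
    [0, -0.17, 0],
    [0, -0.34, 0],
    [0, -0.49, 0],
    [0, -0.49, 0]
  ],
  "claw": [50, 100, 100, 100]
}}

```text
time: 7.65
tcp_pos: [0.5296, -0.2915, 0.2589]
tool_rot: [0.995, -0.104, -0.011, -0.002]
ft_force: [1.4, 0.1, 0.3]
gripper_width: 0.0385
grip_force: 0.0
```

Emit:
{"api": "send_rows", "payload": {
  "translation": [
    [0.0, 0, -0.01],
    [0.01, 0, -0.01],
    [0.02, 0, -0.01],
    [0.03, 0, -0.01],
    [0.04, 0, -0.01],
    [0.05, 0, -0.01],
    [0.06, 0, -0.01],
    [0.07, 0, -0.01]
  ],
  "twist": [
    [0, 0, -0.18],
    [0, 0, -0.36],
    [0, 0, -0.54],
    [0, 0, -0.72],
    [0, 0, -0.9],
    [0, 0, -1.08],
    [0, 0, -1.26],
    [0, 0, -1.44]
  ],
  "claw": [100, 100, 100, 100, 100, 100, 100, 100]
}}

```text
time: 8.65
tcp_pos: [0.5971, -0.3061, 0.2659]
tool_rot: [0.815, 0.579, -0.004, -0.01]
ft_force: [0.5, 0.0, -0.3]
gripper_width: 0.0879
grip_force: 0.0
```

Emit:
{"api": "send_rows", "payload": {
  "translation": [
    [0, 0, 0],
    [0, 0, 0],
    [0, 0, 0]
  ],
  "twist": [
    [0, 0, -0.13],
    [0, 0, -0.13],
    [0, 0, -0.13]
  ],
  "claw": [100, 100, 100]
}}

```text
time: 9.02
tcp_pos: [0.5961, -0.3064, 0.2659]
tool_rot: [0.777, 0.629, -0.004, -0.01]
ft_force: [-0.7, -0.3, -0.9]
gripper_width: 0.0881
grip_force: 0.0
```

Run:
```python
from h import *
s=ctrl.sense();p=np.load("vice.npy");R=Ro.from_euler("z",-p[2])*Ro.from_quat(s["tool_rot"])
print(s["tcp_pos"],Tinv(s["tcp_pos"]),R.as_matrix().round(3),s["gripper_width"],s["qpos"])
a=T((-.027,.010)); print(shift([*a,.113]))
i=ctrl.camera_info("wrist");im=ctrl.capture("wrist");cv2.imwrite("pics/w5.png",im)
hs=cv2.cvtColor(im,cv2.COLOR_BGR2HSV)
m=(((hs[...,0]<6)|(hs[...,0]>172))&(hs[...,1]>140)&(hs[...,2]>70)).astype(np.uint8)
for c in cv2.findContours(m,0,2)[0]:
    if cv2.contourArea(c)>300:
        (u,v),r=cv2.minEnclosingCircle(c);print(cv2.contourArea(c),u,v,r,Tinv(onz(i,u,v,.097)))
```

```text
[ 0.59614125 -0.30636363  0.26593817] [-0.02436334  0.00666729] [[ 0.003  1.    -0.021]
 [ 1.    -0.002  0.007]
 [ 0.007 -0.021 -1.   ]] 0.08809008513317483 [ 0.28837135  0.81123718  0.2367797   1.44560252 -0.21529944  0.93262233
  0.37629102]
[0.0023 0.0006 0.153 ]
5054.0 280.4016418457031 212.42506408691406 41.62606430053711 [-0.02837669  0.00826282]
345.0 315.4905700683594 139.0 26.50952911376953 [-0.00304131  0.06353017]
```

Emit:
{"api": "send_rows", "payload": {
  "translation": [
    [0.002, 0, 0.05],
    [0.002, 0, 0.1],
    [0.002, 0, 0.135],
    [0.002, 0, 0.153],
    [0.002, 0, 0.153],
    [0.002, 0, 0.153],
    [0.002, 0, 0.153],
    [0.002, 0, 0.153]
  ],
  "twist": [
    [-0.02, -0.007, 0],
    [-0.02, -0.007, 0],
    [-0.02, -0.007, 0],
    [-0.02, -0.007, 0],
    [-0.02, -0.007, 0],
    [-0.02, -0.007, 0],
    [-0.02, -0.007, 0],
    [-0.02, -0.007, 0]
  ],
  "claw": [100, 100, 100, 100, 55, 55, 55, 55],
  "newtons": 20
}}

```text
time: 10.07
tcp_pos: [0.594, -0.3036, 0.1147]
tool_rot: [0.776, 0.63, 0.0, 0.001]
ft_force: [-1.6, 0.5, 6.8]
gripper_width: 0.0634
grip_force: 20.0
```

Run:
```python
from h import *
s=ctrl.sense();print(s["tcp_pos"],Tinv(s["tcp_pos"]),s["gripper_width"],s["ft_force"],s["moment"])
```

```text
[ 0.59402627 -0.30357312  0.11473824] [-0.02700802  0.00896201] 0.06339285209626096 [-1.564455   0.4717381  6.8214641] [0.02075211 0.11278754 0.00407956]
```

Emit:
{"api": "send_rows", "payload": {
  "translation": [
    [0, 0.0, -0.003],
    [0, 0.006, -0.003],
    [0, 0.012, -0.003],
    [0, 0.018, -0.003],
    [0, 0.024, -0.003],
    [0, 0.028, -0.003],
    [0, 0.031, -0.003],
    [0, 0.031, -0.003]
  ],
  "twist": [
    [0, 0, 0],
    [0, 0, 0],
    [0, 0, 0],
    [0, 0, 0],
    [0, 0, 0],
    [0, 0, 0],
    [0, 0, 0],
    [0, 0, 0]
  ],
  "claw": [55, 55, 55, 55, 55, 55, 55, 55]
}}

```text
time: 11.08
tcp_pos: [0.6226, -0.3092, 0.1157]
tool_rot: [0.776, 0.63, -0.001, -0.002]
ft_force: [-2.0, 0.7, -2.0]
gripper_width: 0.0637
grip_force: 20.0
```

Run:
```python
from h import *
s=ctrl.sense();print(s["tcp_pos"],Tinv(s["tcp_pos"]),s["gripper_width"],s["ft_force"],s["moment"])
```

```text
[ 0.62262863 -0.30917434  0.11571119] [0.00213469 0.00937584] 0.06367070882622267 [-1.9536115   0.72139181 -2.01494393] [ 0.20874448  0.60341329 -0.036502  ]
```

Emit:
{"api": "send_rows", "payload": {
  "translation": [
    [0, 0.002, 0],
    [0, 0.004, 0],
    [0, 0.004, 0],
    [0, 0.004, 0.001]
  ],
  "twist": [
    [0, 0, 0],
    [0, 0, 0],
    [0, 0, 0],
    [0, 0, 0]
  ],
  "claw": [55, 55, 55, 55]
}}

```text
time: 11.58
tcp_pos: [0.6235, -0.3097, 0.1152]
tool_rot: [0.776, 0.63, -0.003, -0.005]
ft_force: [-11.1, 4.2, 11.0]
gripper_width: 0.0637
grip_force: 20.0
```

Run:
```python
from h import *
s=ctrl.sense();print(s["tcp_pos"],Tinv(s["tcp_pos"]),s["gripper_width"],s["ft_force"],s["moment"])
```

```text
[ 0.62348695 -0.30969203  0.11518684] [0.00308128 0.00904615] 0.06374083884434059 [-11.13846356   4.15782926  10.9770493 ] [0.8843611  2.60066302 0.0851232 ]
```

The jar is firmly against the rail: 12 N and no further travel. I'll ease off, set it down and release.

Emit:
{"api": "send_rows", "payload": {
  "translation": [
    [0, -0.002, 0.001],
    [0, -0.002, 0.001],
    [0, -0.002, 0.001],
    [0, -0.002, 0.001],
    [0, -0.002, 0.001],
    [0, -0.002, -0.04],
    [0, -0.002, -0.08],
    [0, -0.002, -0.1]
  ],
  "twist": [
    [0, 0, 0],
    [0, 0, 0],
    [0, 0, 0],
    [0, 0, 0],
    [0, 0, 0],
    [0, 0, 0],
    [0, 0, 0],
    [0, 0, 0]
  ],
  "claw": [55, 95, 95, 95, 95, 95, 95, 95]
}}

```text
time: 12.58
tcp_pos: [0.6267, -0.3104, 0.2174]
tool_rot: [0.776, 0.631, 0.0, 0.001]
ft_force: [0.1, 0.1, 0.4]
gripper_width: 0.0838
grip_force: 0.0
```

Run:
```python
from h import *
s=ctrl.sense();print(s["tcp_pos"],Tinv(s["tcp_pos"]),s["tool_rot"],s["gripper_width"],s["ft_force"],s["qpos"])
i=ctrl.camera_info("wrist");im=ctrl.capture("wrist");cv2.imwrite("pics/w6.png",im)
hs=cv2.cvtColor(im,cv2.COLOR_BGR2HSV)
m=(((hs[...,0]<6)|(hs[...,0]>172))&(hs[...,1]>140)&(hs[...,2]>70)).astype(np.uint8)
for c in cv2.findContours(m,0,2)[0]:
    if cv2.contourArea(c)>300:
        (u,v),r=cv2.minEnclosingCircle(c);print(cv2.contourArea(c),u,v,r,Tinv(onz(i,u,v,.097)))
k=np.array([-.130*np.cos(.305),.16+.130*np.sin(.305)])
for z in(.25,.145): print("knob",k,shift([*T(k),z]))
```

```text
[ 0.62665633 -0.31035782  0.21739406] [0.00631983 0.00904785] [7.76103451e-01 6.30604392e-01 4.00601707e-04 1.17160016e-03] 0.08382893071072618 [0.06246317 0.08938694 0.38686802] [ 0.28483851  0.89768786  0.22613278  1.40400331 -0.23229466  0.86348806
  0.37325115]
7337.0 270.3023376464844 233.80859375 49.87419509887695 [-0.00037516  0.01002257]
564.0 272.0 147.0 31.06454849243164 [0.00093859 0.06416123]
knob [-0.1240001   0.19903811] [ 0.1903 -0.1306 -0.0317]
knob [-0.1240001   0.19903811] [ 0.1905 -0.1311  0.0733]
```

The jar is at about (0.5, 9.5) mm, on the rail. Next I'll rotate and go above the knob.

Emit:
{"api": "send_rows", "payload": {
  "translation": [
    [0.024, -0.016, -0.03],
    [0.048, -0.032, -0.04],
    [0.072, -0.048, -0.04],
    [0.096, -0.064, -0.04],
    [0.12, -0.08, -0.03],
    [0.144, -0.096, -0.02],
    [0.168, -0.113, -0.01],
    [0.189, -0.13, -0.01]
  ],
  "twist": [
    [0, 0, 0.18],
    [0, 0, 0.36],
    [0, 0, 0.54],
    [0, 0, 0.72],
    [0, 0, 0.9],
    [0, 0, 1.08],
    [0, 0, 1.26],
    [0, 0, 1.44]
  ],
  "claw": [60, 60, 60, 60, 60, 60, 60, 60]
}}

```text
time: 13.62
tcp_pos: [0.5359, -0.0966, 0.2234]
tool_rot: [0.999, -0.04, -0.002, -0.0]
ft_force: [0.2, -0.2, 0.8]
gripper_width: 0.0529
grip_force: 0.0
```

Emit:
{"api": "send_rows", "payload": {
  "translation": [
    [0, 0, 0],
    [0, 0, 0]
  ],
  "twist": [
    [0, 0, 0.13],
    [0, 0, 0.13]
  ],
  "claw": [60, 60]
}}

```text
time: 13.88
tcp_pos: [0.5367, -0.0977, 0.2242]
tool_rot: [0.995, -0.101, -0.002, 0.0]
ft_force: [0.5, -0.4, -0.5]
gripper_width: 0.053
grip_force: 0.0
```

Run:
```python
from h import *
s=ctrl.sense();p=np.load("vice.npy");R=Ro.from_euler("z",-p[2])*Ro.from_quat(s["tool_rot"])
print(s["tcp_pos"],Tinv(s["tcp_pos"]),R.as_matrix().round(3),s["gripper_width"],s["ft_force"],s["qpos"])
for q in((-.121,.198),(-.124,.199)):print(shift([*T(q),.147]))
im=ctrl.capture("scene")[150:310,180:380];b=ctrl.capture("wrist")
cv2.imwrite("pics/s7.png",np.hstack([cv2.resize(im,None,fx=2,fy=2),cv2.resize(b,(427,320))]))
```

```text
[ 0.53674407 -0.09766981  0.22420445] [-0.12549611  0.19863942] [[ 1.     0.004 -0.003]
 [ 0.004 -1.    -0.001]
 [-0.003  0.001 -1.   ]] 0.05300899307202017 [ 0.53671824 -0.40742011 -0.50575366] [-0.26987681  0.79994712  0.64956746  1.9049413  -0.74051888  0.69683546
 -0.94428483]
[0.0047 0.0006 0.0772]
[ 0.0017 -0.0004  0.0772]
```

View pics/s7.png

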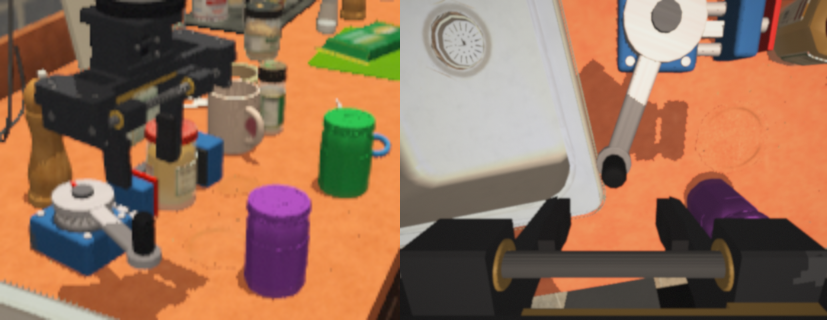

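The jar stands upright in the vice. The wrist view shows the knob top at (281,223), between the fingers' planes, and the pivot at (349,20).

Run:
```python
from h import *
i=ctrl.camera_info("wrist")
k=onz(i,281,223,.112);v=onz(i,349,20,.085);print(k,Tinv(k),v,Tinv(v),shift([*k[:2],.147]))
d=Tinv(k)-[0,.16];print(np.linalg.norm(d),.55-np.arctan2(d[1],-d[0]))
```

```text
[ 0.5458419  -0.10111449  0.112     ] [-0.11588366  0.19714371] [ 0.65018695 -0.16261582  0.085     ] [-0.00110358  0.15846766] [0.0094 0.0009 0.0776]
0.12169091424998678 0.2398201371595896
```

Emit:
{"api": "send_rows", "payload": {
  "translation": [
    [0.004, 0.001, 0.03],
    [0.004, 0.001, 0.06],
    [0.004, 0.001, 0.077],
    [0.004, 0.001, 0.077],
    [0.004, 0.001, 0.077],
    [0.004, 0.001, 0.077]
  ],
  "twist": [
    [0, 0, 0],
    [0, 0, 0],
    [0, 0, 0],
    [0, 0, 0],
    [0, 0, 0],
    [0, 0, 0]
  ],
  "claw": [60, 60, 60, 32, 32, 32]
}}

```text
time: 14.72
tcp_pos: [0.5413, -0.1001, 0.1491]
tool_rot: [0.995, -0.102, 0.0, -0.0]
ft_force: [0.0, -0.3, -0.3]
gripper_width: 0.0284
grip_force: 0.0
```

Emit:
{"api": "send_rows", "payload": {
  "translation": [
    [-0.002, 0.01, 0],
    [-0.005, 0.02, 0],
    [-0.006, 0.04, 0],
    [-0.005, 0.059, 0],
    [0, 0.078, 0],
    [0.007, 0.096, 0],
    [0.013, 0.11, 0],
    [0.013, 0.112, 0]
  ],
  "twist": [
    [0, 0, 0],
    [0, 0, 0],
    [0, 0, 0],
    [0, 0, 0],
    [0, 0, 0],
    [0, 0, 0],
    [0, 0, 0],
    [0, 0, 0]
  ],
  "claw": [32, 32, 32, 32, 32, 32, 32, 32]
}}

```text
time: 15.72
tcp_pos: [0.53, -0.212, 0.1476]
tool_rot: [0.995, -0.103, -0.002, -0.002]
ft_force: [-1.2, 5.8, -0.0]
gripper_width: 0.0282
grip_force: 2.5
```

Run:
```python
from h import *
s=ctrl.sense();d=Tinv(s["tcp_pos"])-[0,.16];print(s["tcp_pos"],d,np.linalg.norm(d),.55-np.arctan2(d[1],-d[0]),s["gripper_width"],s["ft_force"],s["qpos"])
a=ctrl.capture("scene")[150:310,180:380];b=ctrl.capture("side")[150:310,180:380]
cv2.imwrite("pics/s8.png",np.hstack([cv2.resize(x,None,fx=2,fy=2) for x in(a,b)]))
```

```text
[ 0.52995938 -0.21195697  0.14762058] [-0.10858115 -0.07459252] 0.13173423609089574 1.1519306614300222 0.028203597911671516 [-1.24358188  5.80873045 -0.03241488] [ 0.01456094  0.91997007  0.51604856  1.86652087 -0.80303299  0.58072358
 -0.71581213]
```

View pics/s8.png

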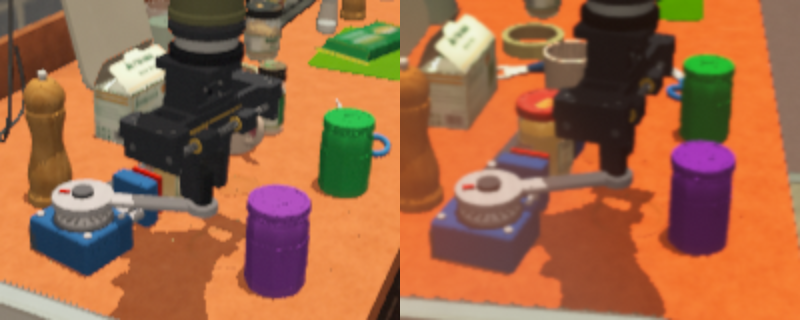

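The stroke took: handle at the inner stop and the jar upright. I've now used up the picture views, so I'll carry on with numeric measurements. Return stroke next, then drive again.

Emit:
{"api": "send_rows", "payload": {
  "translation": [
    [-0.0085, -0.018, 0],
    [-0.0155, -0.036, 0],
    [-0.02, -0.055, 0],
    [-0.0215, -0.075, 0],
    [-0.02, -0.094, 0],
    [-0.0155, -0.113, 0],
    [-0.0085, -0.131, 0],
    [-0.002, -0.149, 0]
  ],
  "twist": [
    [0, 0, 0],
    [0, 0, 0],
    [0, 0, 0],
    [0, 0, 0],
    [0, 0, 0],
    [0, 0, 0],
    [0, 0, 0],
    [0, 0, 0]
  ],
  "claw": [32, 32, 32, 32, 32, 32, 32, 32]
}}

```text
time: 16.82
tcp_pos: [0.5561, -0.0701, 0.1483]
tool_rot: [0.995, -0.103, -0.002, 0.005]
ft_force: [-17.0, -28.5, -3.9]
gripper_width: 0.0284
grip_force: 15.7
```

```bash
cat >> h.py <<'E'
def st():
    s=ctrl.sense();d=Tinv(s["tcp_pos"])-[0,.16];print("tcp-piv",d.round(4),np.linalg.norm(d).round(4),"th",(.55-np.arctan2(d[1],-d[0])).round(3),s["gripper_width"].round(4),s["ft_force"].round(1),s["qpos"].round(2))
def jaw(name="wrist"):
    i=ctrl.camera_info(name);im=ctrl.capture(name);cv2.imwrite(f"pics/j{ctrl.sense()['time']:.2f}.png",im);hs=cv2.cvtColor(im,cv2.COLOR_BGR2HSV)
    bl=((hs[...,0]>98)&(hs[...,0]<122)&(hs[...,1]>110)&(hs[...,2]>40)).astype(np.uint8)
    rd=(((hs[...,0]<5)|(hs[...,0]>173))&(hs[...,1]>150)&(hs[...,2]>60)).astype(np.uint8)
    for n,m,z in(("blue",bl,.059),("red",rd,.055)):
        for c in cv2.findContours(m,0,2)[0]:
            if cv2.contourArea(c)>120:
                b=cv2.boxPoints(cv2.minAreaRect(c)); print(n,int(cv2.contourArea(c)),b.round(0).astype(int).tolist(),[(Tinv(onz(i,*q,z))*1e3).round(0).astype(int).tolist() for q in b])
E
python3 - <<'E'
from h import *
st(); jaw()
E
```

```text
Traceback (most recent call last):
  File "h.py", line 20, in st
    s=ctrl.sense();d=Tinv(s["tcp_pos"])-[0,.16];print("tcp-piv",d.round(4),np.linalg.norm(d).round(4),"th",(.55-np.arctan2(d[1],-d[0])).round(3),s["gripper_width"].round(4),s["ft_force"].round(1),s["qpos"].round(2))
                                                                                                                                                 ^^^^^^^^^^^^^^^^^^^^^^^^
AttributeError: 'float' object has no attribute 'round'
```

Emit:
{"api": "send_rows", "payload": {
  "translation": [
    [-0.001, 0.006, 0],
    [-0.001, 0.006, 0]
  ],
  "twist": [
    [0, 0, 0],
    [0, 0, 0]
  ],
  "claw": [32, 32]
}}

```text
time: 17.08
tcp_pos: [0.5565, -0.0715, 0.1483]
tool_rot: [0.995, -0.102, -0.001, 0.0]
ft_force: [-2.3, -3.2, 0.3]
gripper_width: 0.0282
grip_force: 1.8
```

```bash
sed -i 's/s\["gripper_width"\].round(4)/round(s["gripper_width"],4)/' h.py
python3 - <<'E'
from h import *
st(); jaw()
E
```

```text
tcp-piv [-0.1116  0.0683] 0.1309 th 0.0 0.0282 [-2.3 -3.2  0.3] [-0.26  0.92  0.54  1.9  -0.85  0.57 -0.92]
blue 615 [[412, 103], [484, 92], [487, 111], [415, 122]] [[-34, 165], [-29, 132], [-37, 129], [-43, 163]]
blue 1232 [[516, 0], [559, 0], [559, 91], [516, 91]] [[9, 125], [9, 106], [-28, 97], [-28, 117]]
blue 2550 [[335, 111], [341, -1], [379, 1], [374, 113]] [[-38, 202], [10, 202], [9, 185], [-39, 183]]
```

Emit:
{"api": "send_rows", "payload": {
  "translation": [
    [-0.006, 0.0135, 0],
    [-0.013, 0.0315, 0],
    [-0.0175, 0.0505, 0],
    [-0.019, 0.07, 0],
    [-0.0175, 0.0895, 0],
    [-0.013, 0.1085, 0],
    [-0.006, 0.1265, 0],
    [0.002, 0.1445, 0]
  ],
  "twist": [
    [0, 0, 0],
    [0, 0, 0],
    [0, 0, 0],
    [0, 0, 0],
    [0, 0, 0],
    [0, 0, 0],
    [0, 0, 0],
    [0, 0, 0]
  ],
  "claw": [32, 32, 32, 32, 32, 32, 32, 32]
}}

```text
time: 18.12
tcp_pos: [0.5281, -0.2103, 0.1474]
tool_rot: [0.995, -0.101, -0.003, -0.004]
ft_force: [-1.5, 5.8, -0.4]
gripper_width: 0.0282
grip_force: 2.6
```

Emit:
{"api": "send_rows", "payload": {
  "translation": [
    [0, 0, 0]
  ],
  "twist": [
    [0, 0, 0]
  ],
  "claw": [32]
}}

```text
time: 18.25
tcp_pos: [0.5288, -0.2118, 0.1475]
tool_rot: [0.995, -0.102, -0.002, -0.003]
ft_force: [-1.0, 3.3, -0.3]
gripper_width: 0.0283
grip_force: 1.4
```

Run:
```python
from h import *
st(); jaw(); print("scene"); jaw("scene")
```

```text
tcp-piv [-0.1098 -0.0746] 0.1327 th 1.147 0.0283 [-1.   3.3 -0.3] [ 0.02  0.92  0.51  1.87 -0.8   0.58 -0.71]
blue 560 [[73, 112], [76, 94], [147, 106], [143, 125]] [[-37, 185], [-29, 182], [-34, 150], [-43, 152]]
blue 4484 [[311, 93], [314, -1], [366, 0], [364, 94]] [[-28, 71], [11, 71], [10, 48], [-28, 47]]
blue 1845 [[175, 2], [212, -2], [225, 113], [188, 118]] [[9, 132], [11, 116], [-37, 112], [-39, 130]]
red 3920 [[455, 0], [559, 0], [559, 76], [455, 76]] [[12, 8], [12, -38], [-20, -46], [-20, 3]]
red 3966 [[391, 53], [429, -10], [564, 73], [525, 136]] [[-10, 35], [15, 20], [-18, -48], [-47, -36]]
red 1612 [[362, 84], [369, -2], [395, 0], [388, 86]] [[-24, 47], [12, 46], [12, 35], [-24, 34]]
scene
blue 834 [[193, 284], [195, 252], [246, 256], [244, 287]] [[-42, 274], [45, 192], [-49, 133], [-124, 222]]
blue 231 [[240, 245], [241, 232], [263, 234], [262, 247]] [[-9, 109], [32, 60], [-15, 35], [-53, 84]]
```

The jaw's top is at y 48–71 mm, so travel is about 42.5 mm and the pad is at the jar. After the return, another 11.5 mm is needed, which is handle 0.82 plus the play.

Emit:
{"api": "send_rows", "payload": {
  "translation": [
    [-0.0085, -0.018, 0],
    [-0.0155, -0.036, 0],
    [-0.02, -0.055, 0],
    [-0.0215, -0.075, 0],
    [-0.02, -0.094, 0],
    [-0.0155, -0.113, 0],
    [-0.009, -0.13, 0],
    [-0.002, -0.1435, 0]
  ],
  "twist": [
    [0, 0, 0],
    [0, 0, 0],
    [0, 0, 0],
    [0, 0, 0],
    [0, 0, 0],
    [0, 0, 0],
    [0, 0, 0],
    [0, 0, 0]
  ],
  "claw": [32, 32, 32, 32, 32, 32, 32, 32]
}}

```text
time: 19.35
tcp_pos: [0.5572, -0.0712, 0.1482]
tool_rot: [0.995, -0.102, -0.001, 0.0]
ft_force: [-14.2, -16.9, 1.0]
gripper_width: 0.0279
grip_force: 13.6
```

Emit:
{"api": "send_rows", "payload": {
  "translation": [
    [0, 0, 0]
  ],
  "twist": [
    [0, 0, 0]
  ],
  "claw": [32]
}}

```text
time: 19.48
tcp_pos: [0.5572, -0.072, 0.1481]
tool_rot: [0.995, -0.102, -0.001, 0.0]
ft_force: [-0.1, -0.1, -0.1]
gripper_width: 0.0281
grip_force: 0.0
```

Run:
```python
from h import *
st()
```

```text
tcp-piv [-0.1108  0.068 ] 0.13 th -0.0 0.0281 [-0.1 -0.1 -0.1] [-0.26  0.92  0.54  1.9  -0.85  0.58 -0.91]
```

Emit:
{"api": "send_rows", "payload": {
  "translation": [
    [-0.006, 0.0115, 0],
    [-0.0135, 0.0295, 0],
    [-0.0175, 0.0485, 0],
    [-0.019, 0.068, 0],
    [-0.0175, 0.0875, 0],
    [-0.015, 0.098, 0],
    [-0.0135, 0.105, 0],
    [-0.0135, 0.105, 0]
  ],
  "twist": [
    [0, 0, 0],
    [0, 0, 0],
    [0, 0, 0],
    [0, 0, 0],
    [0, 0, 0],
    [0, 0, 0],
    [0, 0, 0],
    [0, 0, 0]
  ],
  "claw": [32, 32, 32, 32, 32, 32, 32, 32]
}}

```text
time: 20.48
tcp_pos: [0.5197, -0.1708, 0.1475]
tool_rot: [0.995, -0.103, -0.003, -0.003]
ft_force: [-2.2, 5.6, -0.0]
gripper_width: 0.0282
grip_force: 2.3
```

Run:
```python
from h import *
st(); jaw()
```

```text
tcp-piv [-0.1271 -0.0364] 0.1322 th 0.829 0.0282 [-2.2  5.6 -0. ] [-0.05  0.9   0.5   1.94 -0.84  0.54 -0.73]
blue 1071 [[127, 67], [142, 37], [207, 70], [193, 100]] [[-34, 194], [-22, 186], [-36, 158], [-49, 165]]
blue 3814 [[394, 0], [477, 0], [477, 62], [394, 62]] [[-7, 75], [-7, 39], [-32, 34], [-32, 72]]
blue 1962 [[247, 0], [288, 0], [288, 83], [247, 83]] [[-7, 139], [-7, 121], [-41, 120], [-41, 139]]
red 601 [[473, 41], [480, -2], [496, 0], [489, 43]] [[-23, 36], [-5, 36], [-6, 28], [-24, 28]]
```

Emit:
{"api": "send_rows", "payload": {
  "translation": [
    [0.002, 0.006, 0],
    [0.004, 0.0115, 0],
    [0.004, 0.0115, 0],
    [0.004, 0.0115, 0]
  ],
  "twist": [
    [0, 0, 0],
    [0, 0, 0],
    [0, 0, 0],
    [0, 0, 0]
  ],
  "claw": [32, 32, 32, 32]
}}

```text
time: 21.02
tcp_pos: [0.5213, -0.1821, 0.1474]
tool_rot: [0.995, -0.102, -0.003, -0.004]
ft_force: [-2.6, 5.7, -0.5]
gripper_width: 0.028
grip_force: 2.5
```

Run:
```python
from h import *
st(); jaw()
```

```text
tcp-piv [-0.1232 -0.0471] 0.132 th 0.915 0.028 [-2.6  5.7 -0.5] [-0.03  0.9   0.5   1.92 -0.83  0.55 -0.73]
blue 912 [[112, 79], [123, 52], [189, 78], [179, 105]] [[-36, 191], [-24, 185], [-35, 156], [-47, 162]]
blue 4102 [[378, 0], [456, 0], [456, 69], [378, 69]] [[-3, 71], [-3, 37], [-31, 33], [-31, 69]]
blue 1941 [[228, 0], [267, 0], [268, 90], [229, 90]] [[-4, 136], [-4, 119], [-40, 119], [-41, 137]]
red 1551 [[520, 0], [559, 0], [559, 57], [520, 57]] [[-2, 7], [-2, -10], [-25, -16], [-26, 2]]
red 610 [[451, 50], [459, -2], [472, 0], [465, 52]] [[-23, 35], [-2, 34], [-2, 28], [-23, 28]]
```

Emit:
{"api": "send_rows", "payload": {
  "translation": [
    [0.002, 0.005, 0],
    [0.0045, 0.0095, 0],
    [0.0045, 0.0095, 0],
    [0.0045, 0.0095, 0]
  ],
  "twist": [
    [0, 0, 0],
    [0, 0, 0],
    [0, 0, 0],
    [0, 0, 0]
  ],
  "claw": [32, 32, 32, 32]
}}

```text
time: 21.58
tcp_pos: [0.5236, -0.192, 0.1472]
tool_rot: [0.995, -0.102, -0.004, -0.004]
ft_force: [-2.3, 6.8, 0.3]
gripper_width: 0.0279
grip_force: 2.7
```

Run:
```python
from h import *
st(); jaw()
```

```text
tcp-piv [-0.1189 -0.0564] 0.1316 th 0.993 0.0279 [-2.3  6.8  0.3] [-0.01  0.91  0.51  1.9  -0.82  0.56 -0.72]
blue 764 [[100, 90], [107, 66], [174, 87], [167, 111]] [[-36, 189], [-26, 184], [-35, 154], [-46, 158]]
blue 4419 [[364, 76], [369, -4], [438, 0], [433, 80]] [[-30, 66], [2, 66], [1, 36], [-32, 34]]
blue 1572 [[210, 2], [248, -1], [254, 97], [216, 99]] [[0, 135], [1, 118], [-39, 117], [-40, 135]]
red 486 [[535, 0], [559, 0], [559, 34], [535, 34]] [[2, -8], [2, -19], [-12, -22], [-12, -12]]
red 3023 [[478, 9], [516, -17], [571, 64], [534, 90]] [[-2, 16], [8, 1], [-24, -31], [-35, -16]]
red 613 [[432, 59], [440, -1], [451, 0], [444, 60]] [[-22, 34], [2, 34], [2, 28], [-23, 28]]
```

The pad face is stopped at the jar, the jaw has advanced about 13.5 mm, and force is rising to 7 N. The pad is well past half way in. Returning the handle.

Emit:
{"api": "send_rows", "payload": {
  "translation": [
    [-0.005, -0.018, 0],
    [-0.0095, -0.037, 0],
    [-0.011, -0.056, 0],
    [-0.0095, -0.076, 0],
    [-0.005, -0.095, 0],
    [0.002, -0.113, 0],
    [0.008, -0.1255, 0],
    [0.008, -0.1265, 0]
  ],
  "twist": [
    [0, 0, 0],
    [0, 0, 0],
    [0, 0, 0],
    [0, 0, 0],
    [0, 0, 0],
    [0, 0, 0],
    [0, 0, 0],
    [0, 0, 0]
  ],
  "claw": [32, 32, 32, 32, 32, 32, 32, 32]
}}

```text
time: 22.62
tcp_pos: [0.5599, -0.0722, 0.1481]
tool_rot: [0.995, -0.102, -0.001, 0.001]
ft_force: [-1.6, -2.4, -1.4]
gripper_width: 0.0282
grip_force: 0.9
```

Emit:
{"api": "send_rows", "payload": {
  "translation": [
    [0, 0, 0],
    [0, 0, 0]
  ],
  "twist": [
    [0, 0, 0],
    [0, 0, 0]
  ],
  "claw": [32, 32]
}}

```text
time: 22.88
tcp_pos: [0.56, -0.0725, 0.1483]
tool_rot: [0.995, -0.103, -0.0, -0.0]
ft_force: [-0.0, 0.2, 0.4]
gripper_width: 0.0279
grip_force: 0.0
```

Run:
```python
from h import *
st()
```

```text
tcp-piv [-0.1079  0.0681] 0.1276 th -0.013 0.0279 [-0.   0.2  0.4] [-0.26  0.92  0.55  1.89 -0.85  0.58 -0.92]
```

Emit:
{"api": "send_rows", "payload": {
  "translation": [
    [0, 0, 0],
    [0, 0, 0],
    [0, 0, -0.05],
    [0, 0.0, -0.1],
    [0.01, 0.05, -0.14],
    [0.03, 0.1, -0.15],
    [0.05, 0.15, -0.15],
    [0.06, 0.19, -0.15]
  ],
  "twist": [
    [0, 0, 0],
    [0, 0, 0],
    [0, 0, 0],
    [0, 0, 0],
    [0, 0, 0],
    [0, 0, 0],
    [0, 0, 0],
    [0, 0, 0]
  ],
  "claw": [50, 50, 50, 50, 50, 50, 50, 50]
}}

```text
time: 23.88
tcp_pos: [0.58, -0.2734, 0.2984]
tool_rot: [0.995, -0.103, -0.0, 0.0]
ft_force: [0.6, 0.0, -0.6]
gripper_width: 0.0438
grip_force: 0.0
```

Emit:
{"api": "send_rows", "payload": {
  "translation": [
    [0, 0, 0],
    [0, 0, 0]
  ],
  "twist": [
    [0, 0, 0],
    [0, 0, 0]
  ],
  "claw": [50, 50]
}}

```text
time: 24.12
tcp_pos: [0.5799, -0.27, 0.2977]
tool_rot: [0.995, -0.102, -0.001, -0.001]
ft_force: [-0.0, 0.6, -0.5]
gripper_width: 0.0437
grip_force: 0.0
```

Run:
```python
from h import *
st(); jaw()
i=ctrl.camera_info("wrist")
o=-i["extrinsics"][:3,:3].T@i["extrinsics"][:3,3];print("cam",Tinv(o),o[2])
# red lid circle: split by distance; report at z=.097
im=ctrl.capture("wrist");hs=cv2.cvtColor(im,cv2.COLOR_BGR2HSV)
m=(((hs[...,0]<6)|(hs[...,0]>172))&(hs[...,1]>140)&(hs[...,2]>70)).astype(np.uint8)
for c in cv2.findContours(m,0,2)[0]:
    if cv2.contourArea(c)>1000:
        (u,v),r=cv2.minEnclosingCircle(c);print("lid",u,v,r,Tinv(onz(i,u,v,.097)),cv2.contourArea(c)/(np.pi*r*r))
print("expected px r",32.5e-3*341/(o[2]-.097))
# knob: dark pixels near predicted location at theta 0
for th in(0,.1,.24): 
    k=T((-.13*np.cos(.55-th),.16+.13*np.sin(.55-th))); print(th,proj(i,[*k,.112]).round(0))
g=cv2.cvtColor(im,cv2.COLOR_BGR2GRAY); d=(g<45).astype(np.uint8)
for c in cv2.findContours(d,0,2)[0]:
    x,y,w,h=cv2.boundingRect(c)
    if 150<cv2.contourArea(c)<4000: print("dark",x,y,w,h)
```

```text
tcp-piv [-0.0477 -0.1211] 0.1301 th 1.745 0.0437 [-0.   0.6 -0.5] [ 0.01  0.82  0.72  1.55 -0.61  1.01 -0.87]
blue 1438 [[517, 205], [559, 205], [559, 268], [517, 268]] [[-62, -192], [-62, -233], [-129, -250], [-130, -206]]
blue 1073 [[263, 110], [284, 110], [284, 166], [263, 166]] [[26, 54], [26, 36], [-25, 35], [-25, 55]]
blue 2040 [[116, 84], [193, 78], [201, 174], [125, 181]] [[47, 183], [53, 115], [-33, 114], [-40, 188]]
blue 2816 [[352, 159], [360, 76], [406, 80], [398, 164]] [[-18, -28], [55, -31], [51, -71], [-22, -72]]
red 4911 [[286, 180], [286, 102], [368, 102], [368, 180]] [[-39, 33], [33, 34], [33, -40], [-39, -46]]
cam [0.02782172 0.03999064] 0.3794150864367402
lid 325.1264953613281 139.0 45.05152893066406 [0.00376538 0.00337218] 0.7823499066862483
expected px r 39.24188378117128
0 [ 63. 274.]
0.1 [ 78. 280.]
0.24 [ 98. 287.]
dark 60 248 39 33
```

The lid is centred at about (2, 0) mm, so the jar is upright against the rail and fixed pad. Jaw travel is about 56 mm and the handle is at its outer stop. Handing in.

```bash
python3 -c "
from station import ctrl
print(ctrl.hand_in())"
```

```text
the job is handed in; nothing more can be done
None
```

The jar is clamped upright in the vice against the rail, with the red pad pressed in an estimated 6–8 of its 8 mm and the handle back at its outer stop. The job was handed in at about 24 s, no score came back, I didn't re-check the mug, mill and spice jar at the end, and I viewed 11 pictures, one over the limit of 10.

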